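# Sort the blind-fitting hardware

### The arm

A 7-joint arm with a two-finger parallel gripper is mounted at the origin on the work surface. World frame = base frame: x ahead of the robot, y to its left, z up, the work surface at z = 0. Lengths are in mm, angles in rad, forces in N, time in s.
With the tool pointing down it reaches from about 425 to 1025 mm from the base axis. Payload 9.4 kg.
Tool frame: the origin (TCP) lies between the finger pads; the fingertips stand 14 mm ahead of it and the grasp point (between the pads) lies 5 mm behind it; z points along the fingers, y is the line along which they close (so a half turn about z gives the same grasp; the last joint's range is limited). The gripper opens to 85 mm and grips with 20 to 120 N. Pads are 22 mm wide; open, the fingers measure 114 mm over their backs; the gripper's body (76 mm by 85 mm) begins 54 mm behind the grasp point. The pads swing forward as they close: fully open they stand 13 mm farther back than shut.
Start: joints at [-1.38, 0.599, -0.003, 1.599, 0.002, 0.943, -0.08], TCP at [191.848, 699.156, 212.375] pointing down, gripper open.
Joint ranges: [-2.57, 2.57], [-0.35, 1.97], [-1.29, 1.29], [0.11, 2.56], [-1.05, 4.19], [0.11, 1.86], [-2.63, 2.63]. Speed limits (rad/s): [2.22, 2.22, 3.01, 3.01, 3.14, 3.14, 3.14].

### API

Orientations are given as a 3x3 rotation matrix whose columns are the frame's x, y, z axes.
In Python, from cell import bot gives the robot as it stands.
- The arm moves only by the tool servo_tool, never from a script. Its argument "rows" is a list of rows, each a list of 5 numbers: the shift along the tool's x, y, z in mm, then the turn about the tool's z in rad, then the gripper's target within -1 to 1 (fully open at 1, half-way at 0, shut at -1). A call has 1 to 12 rows; each row is the pose to reach, as a shift and turn from the pose commanded when the call began, along the tool's axes at that moment; what a row does not reach only later rows make up. A row lasts 1/10 s, in which the tool goes at most 50 mm and 8.59 degrees, less where a joint would pass 70% of its speed; a pose out of reach is approached as far as the arm can. A call with a gripper value outside its range is refused whole. The fingers move at their own pace and stop on an object; "squeeze" is the grip in N (left out, the last holds). Time passes only in rows, so rows that repeat a pose let the fingers close. It gives the time, the measured TCP pose, the force, the opening and the grip force at its end, in the units of the state.
- bot.state(): the state, without advancing time (a new reading comes with each control period).
- bot.read_camera(name): name is "scene" or "top" or "wrist"; returns (picture, depth): 480x640x3 uint8, blue, green, red; 480x640 float32, mm along the optical axis (not along the pixel's ray), 0 where there is no reading.
- bot.get_calibration(name): a dict with "K" (3x3 intrinsics, pixels), "world_to_cam" (4x4, takes a point from world to camera coordinates); the wrist camera has in their place "mount" (4x4, takes a point from camera to tool coordinates, whose origin is the TCP and whose axes are the flange's). Camera axes: x right, y up, looking along -z (the intrinsics and any distortion apply to the point x, -y, -z); pixel columns grow to the right and rows downward; lengths in mm; the calibration is good to about 2 mm. A picture is of the moment at which its call begins: read the wrist's pose just before it. get_calibration takes no time and is no camera call.
- bot.finish_job(): hands the job in; it is judged then, once.
The state is a dict: "clock": time; "joints": joint angles; "qd": joint speeds; "tau": joint torques, N m; "ee_pos": TCP position; "ee_rot": TCP orientation; "ft_force": force on the tool from outside, world axes, zero at the start; "ft_torque": the same for the moment, N m; "gripper_width": opening from 0.0 (shut) to 1.0 (fully open); "grasp_force": force on a finger pad.
Only numpy, scipy, OpenCV 4.12 (cv2) and the standard library are available. Lean on these libraries where they do the work, as an engineer would, in place of code of your own. Each camera call takes 0.05 s, during which the arm holds its last target. There are 200 camera calls.

### The job

Sort the hardware on the bench: the wide round plug goes flat on its base in the wide round tub, the narrow plug likewise in the narrow round tub, and the joiner bar lies flat lengthwise in the slim tray. Lay the long angle bracket flat in the broad tray with its wall up, and stack the short bracket flat on top of its flange, in line with it but turned the opposite way, so that the two walls stand up at opposite ends of the pile.

Things in the scene. Friction and masses are not known exactly. Their poses are not given: they have to be found in the camera images.
- long_bracket: The longer steel angle bracket, 80 mm long (x), 40 wide (y), 40 high, 5 thick, about 180 g: flat flange (z 0 to 5) and an upright wall at its -x end. Origin on the flange's underside, 20 mm from the wall's outer face: wall at x = -20 to -15 mm, flange to x = +60 mm; z up. Loose on the bench, wall up; can be gripped across its 40 mm width near the wall.
- short_bracket: The shorter steel angle bracket, 52 mm long (x), 40 wide (y), 40 high, 5 thick, about 140 g: flat flange (z 0 to 5) and an upright wall at its -x end. Origin on the flange's underside, 20 mm from the wall's outer face: wall at x = -20 to -15 mm, flange to x = +32 mm; z up. Loose on the bench, wall up; can be gripped across its 40 mm width near the wall.
- wide_plug: The wider of two round black plastic tube end plugs, standing on the bench: a disc 50 mm in diameter and 22 mm high with a central pin 14 mm in diameter on top, 32 mm high in all, about 50 g. Origin at the centre of its underside, z up. Loose.
- narrow_plug: The narrower of two round black plastic tube end plugs, standing on the bench: a disc 30 mm in diameter and 22 mm high with a central pin 10 mm in diameter on top, 32 mm high in all, about 25 g. Origin at the centre of its underside, z up. Loose.
- joiner_bar: Plain steel bar with two dark screw dots on top, lying on the bench, 110 mm long (x), 18 mm wide (y), 16 mm high, about 240 g. Origin at the centre of its underside, z up. Loose.
- flat_tray: The broad shallow grey tray for the brackets, 160 mm (x) by 130 mm (y) outside, rim 14 mm high, walls 4 mm, floor 4 mm thick. Origin at the centre of its underside on the bench, z up. Fixed to the bench.
- slim_tray: The slim grey tray for the bar, 170 mm long (x) by 86 mm wide (y) outside, rim 18 mm high, walls 4 mm, floor 4 mm thick. Origin at the centre of its underside on the bench, z up. Fixed to the bench.
- wide_tub: The wider of two round grey open tubs, 132 mm outside diameter, 22 mm high, wall 4 mm, floor 4 mm thick (inside diameter 124 mm). Origin at the centre of its underside on the bench, z up. Fixed to the bench.
- narrow_tub: The narrower of two round grey open tubs, 96 mm outside diameter, 22 mm high, wall 4 mm, floor 4 mm thick (inside diameter 88 mm). Origin at the centre of its underside on the bench, z up. Fixed to the bench.
There are look-alikes about, which are no part of the job. Leave any blue look-alike of the short_bracket alone.

How it is judged:
By the outcome, as a careful person would: the job done as asked, in the order asked, and still so for the second after the job is handed in, with the robot touching nothing.
It also fails if it takes over 125 s, if anything falls off the work surface, if the arm or the gripper's body presses on something with over 40 N, if the wrist force passes 120 N, or if a joint passes its speed limit or range.

## Working session

There is one attempt and no reset: what is moved stays moved. The work goes in short steps, Python scripts to look and compute and a tool call to move; the robot and the scene stay as the last step left them, time stands still between calls to the robot, and variables do not carry over. Pictures are saved under pics/ and viewed, at most 16 in all, crops included, and the job is handed in when it is done.

Besides the shell and the picture viewer there is one more tool, called after "Emit:" by a JSON object that holds its "method" and its "body". servo_tool: Moves the arm, as the interface text tells. Its arguments: {"type":"object","properties":{"rows":{"type":"array"},"squeeze":{"type":"number"}},"required":["rows"]}

```bash
ls; mkdir -p pics; python3 - <<'E'
from cell import bot
import cv2,numpy as np
s=bot.state();print({k:np.round(v,3).tolist() for k,v in s.items() if k not in('tau','qd')})
for n in('top','scene'):
    c=bot.get_calibration(n);print(n,{k:np.round(v,3).tolist() if not isinstance(v,str) else v for k,v in c.items()})
    p,d=bot.read_camera(n);cv2.imwrite(f'pics/{n}0.png',p);np.save(f'{n}0.npy',d)
c=bot.get_calibration('wrist');print(c)
E
```

```text
pics
{'clock': 0.0, 'joints': [-1.38, 0.6, -0.003, 1.6, 0.002, 0.943, -0.08], 'ee_pos': [191.7, 698.662, 211.493], 'ee_rot': [[-0.964, 0.265, -0.0], [0.265, 0.964, -0.002], [-0.0, -0.002, -1.0]], 'ft_force': [-0.667, -0.005, 0.247], 'ft_torque': [-0.004, -0.005, -0.026], 'grasp_force': 0.0, 'gripper_width': 1.0}
top {'K': [[511.628, 0.0, 329.93], [0.0, 511.628, 235.272], [0.0, 0.0, 1.0]], 'world_to_cam': [[0.005, -1.0, 0.003, 14.735], [0.984, 0.005, 0.177, -480.901], [-0.177, 0.002, 0.984, -1142.061], [0.0, 0.0, 0.0, 1.0]]}
scene {'K': [[547.134, 0.0, 316.907], [0.0, 547.134, 238.746], [0.0, 0.0, 1.0]], 'world_to_cam': [[0.668, 0.744, 0.007, -318.978], [-0.648, 0.576, 0.498, 288.961], [0.367, -0.338, 0.867, -1338.908], [0.0, 0.0, 0.0, 1.0]]}
{'K': array([[345.1453281 ,   0.        , 314.76516232],
       [  0.        , 345.1453281 , 241.03544357],
       [  0.        ,   0.        ,   1.        ]]), 'mount': array([[ 2.08739630e-04,  9.52834550e-01,  3.03490158e-01,
         7.71497354e+01],
       [ 9.99999978e-01, -1.94854441e-04, -7.60340387e-05,
         6.41036243e-01],
       [-1.33114540e-05,  3.03490168e-01, -9.52834570e-01,
        -1.61474954e+02],
       [ 0.00000000e+00,  0.00000000e+00,  0.00000000e+00,
         1.00000000e+00]])}
```

View pics/top0.png

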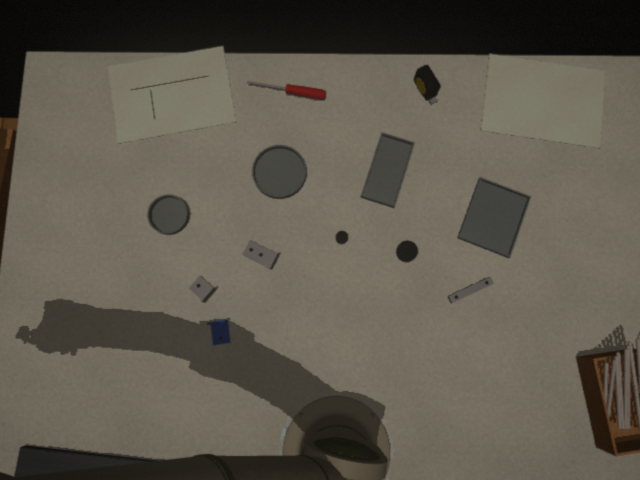

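View pics/scene0.png

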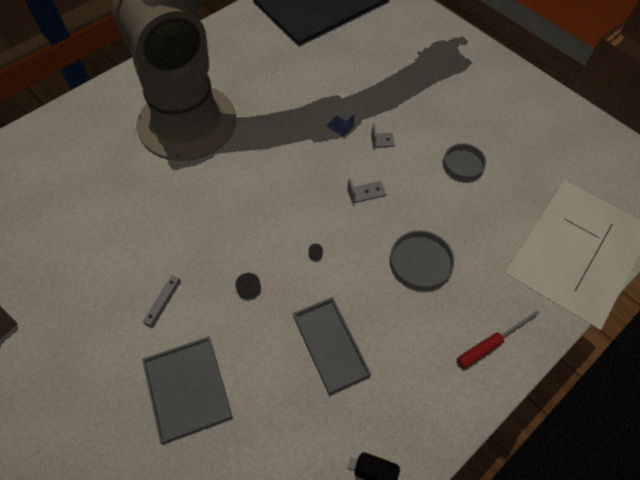

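Candidates in the top view:
- Brackets: grey with two dots (261,254) is the long one, grey with one dot (203,288) is the short one, and blue (220,332) is the look-alike.
- Plugs: (407,251) is wide, (342,237) is narrow. The black tape measure (427,82) is neither.
- Bar: (470,290). The screwdriver (290,90) is not it.
- Tubs: wide (279,172), narrow (169,214).
- Trays: slim (387,170), broad (494,217).

One close crop plus measurement next.

```bash
cat > h.py <<'E'
import cv2,numpy as np
from cell import bot
def ray(n,uv,T=None):
    c=bot.get_calibration(n);K=c['K'];uv=np.atleast_2d(uv).astype(float)
    d=np.c_[(uv[:,0]-K[0,2])/K[0,0],-(uv[:,1]-K[1,2])/K[1,1],-np.ones(len(uv))]
    M=np.linalg.inv(c['world_to_cam']) if n!='wrist' else T@c['mount']
    return M[:3,3],d@M[:3,:3].T
def plane(n,uv,z,T=None):
    o,d=ray(n,uv,T);return o+d*((z-o[2])/d[:,2])[:,None]
def cloud(n,D,T=None):
    v,u=np.mgrid[:480,:640];o,d=ray(n,np.c_[u.ravel(),v.ravel()],T)
    P=o+d*D.reshape(-1,1);P[D.ravel()<=0]=np.nan;return P.reshape(480,640,3)
def tcpT():
    s=bot.state();T=np.eye(4);T[:3,:3]=s['ee_rot'];T[:3,3]=s['ee_pos'];return T
def tri(a,b):
    (o1,d1),(o2,d2)=a,b
    A=np.c_[d1[0],-d2[0]];t=np.linalg.lstsq(A,o2-o1,rcond=None)[0]
    p,q=o1+t[0]*d1[0],o2+t[1]*d2[0];return (p+q)/2,np.linalg.norm(p-q)
E
python3 - <<'E'
from h import *
p=cv2.imread('pics/top0.png');D=np.load('top0.npy');P=cloud('top',D)
g=cv2.convertScaleAbs(p[120:350,140:540],alpha=1.6)
cv2.imwrite('pics/crop0.png',cv2.resize(g,None,fx=2,fy=2,interpolation=cv2.INTER_CUBIC))
pt={'wtub':(279,172),'ntub':(169,214),'slim':(387,170),'flat':(494,217),'long':(261,254),'short':(203,288),'blue':(220,332),'nplug':(342,237),'wplug':(407,251),'bar':(470,290)}
S=cloud('scene',np.load('scene0.npy'))
for k,(u,v) in pt.items():
    w=P[v-1:v+2,u-1:u+2].reshape(-1,3);print(k,np.round(np.nanmedian(w,0),1))
sc={'wplug':(248,286),'nplug':(316,252),'bar':(162,301),'long':(369,190)}
print('bench',np.nanmedian(P[260:280,350:440,2]),np.nanmedian(S[200:230,240:290,2]))
Z=P[...,2]-np.nanmedian(P[200:300,300:440,2])
for k,(u,v) in pt.items():
    r=34 if k in('wtub','slim','flat','ntub') else 20
    m=np.zeros(Z.shape,np.uint8);m[v-r-8:v+r+8,u-r-8:u+r+8]=1
    m&=(np.nan_to_num(Z)>6)
    q=P[m>0]
    c,s,a=cv2.minAreaRect(q[:,:2].astype(np.float32));print(k,len(q),np.round(c,1),np.round(s,1),round(a,1),'top z',np.round(np.percentile(q[:,2],[50,98]),1))
E
```

```text
wtub [644.3 142.4   4.4]
ntub [538.5 405.1   1.6]
slim [ 651.2 -122.1    3.1]
flat [ 534.7 -378.3    3.8]
long [441.9 180.9   2.1]
short [360.3 313.9   5.3]
blue [259.2 269.9   5. ]
nplug [479.5 -11.2  28.6]
wplug [ 446.4 -162.5   32.8]
bar [ 357.9 -309.8   17.4]
bench -0.26556420337169584 -0.14399844594618116
wtub 841 [648.6 142.9] [202.5 195.8] 1.2 top z [ 9.5 25.4]
ntub 595 [543.4 395.1] [164.3 196.6] 85.7 top z [12.7 25.5]
slim 831 [ 650.9 -119. ] [189.2 200.1] 0.1 top z [ 9.8 21.9]
flat 1094 [ 532.7 -381. ] [179.1 185.2] 80.7 top z [ 8.9 17.5]
long 246 [430.2 178.3] [120.1  74.6] 41.7 top z [ 7.9 41.9]
short 216 [361.3 314.6] [126.6 127.6] 2.3 top z [ 8.9 43.3]
blue 214 [256.3 267.8] [113.8 108.8] 12.9 top z [ 7.6 42.3]
nplug 154 [468.5   8.1] [113.1  80.4] 33.7 top z [21.8 32.5]
wplug 374 [ 447.1 -166.6] [127.2 117.4] 88.2 top z [21.6 33.4]
bar 394 [ 353.1 -307.3] [112.9 109.9] 87.9 top z [15.4 20.2]
```

View pics/crop0.png

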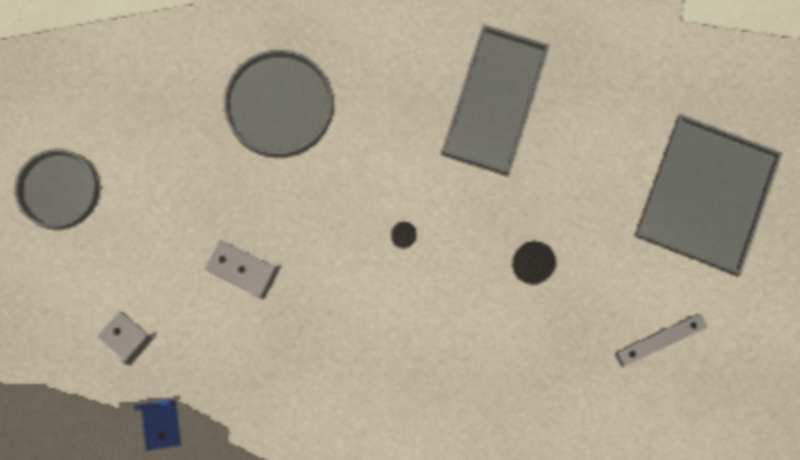

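The crop (pixel = 140+u/2, 120+v/2) confirms the choice:
- Wide plug at crop (534,262) and narrow plug at (403,234).
- Bar from (620,360) to (703,320).
- Long bracket with two dots, its wall at the right end (272,281).
- Short bracket with one dot, its wall at the lower right (141,348).
- The blue one is apart at (161,425).

```bash
cat > est.py <<'E'
from h import *
c=lambda *a:np.array([(140+u/2-.25,120+v/2-.25) for u,v in a])
def xy(n,pts,z):
    w=plane('top',c(*pts),z);print(n,np.round(w[:,:2],1).tolist(),'mean',np.round(w[:,:2].mean(0),1));return w
def rect(n,pts,z):
    w=xy(n,pts,z);m,s,a=cv2.minAreaRect(w[:,:2].astype(np.float32));print('   rect',np.round(m,1),np.round(s,1),round(a,1));return w
rect('bar',[(615,353),(624,366),(707,327),(700,314)],16)
rect('slim',[(486,25),(548,45),(508,175),(441,154)],18)
rect('flat',[(680,115),(781,153),(739,275),(635,235)],14)
xy('wtub',[(280,50),(280,158)],22);xy('wtub',[(225,104),(335,104)],22)
xy('ntub',[(58,148),(58,230)],22);xy('ntub',[(15,189),(102,189)],22)
xy('wplug',[(534,262)],22);xy('nplug',[(403,235)],22)
xy('long far end',[(219,240),(206,268)],5);xy('long wall top',[(280,265),(265,297)],40);xy('long dots',[(222,259),(241,269)],5)
xy('short far end',[(120,311),(98,336)],5);xy('short wall top',[(155,333),(128,364)],40);xy('short dot',[(117,331)],5)
for n,a,b in [('wplug',(407,251),(248,286)),('nplug',(341.5,237),(316,252)),('bar',(470.5,290),(162,301))]:
    print('tri',n,*[np.round(v,1) for v in tri(ray('top',a),ray('scene',b))])
E
python3 est.py
```

```text
bar [[343.3, -255.9], [328.4, -265.8], [374.0, -364.3], [389.1, -356.9]] mean [ 358.7 -310.7]
   rect [ 358.2 -310.3] [ 17.7 111.4] 24.4
slim [[742.9, -111.3], [717.5, -186.8], [554.1, -135.1], [579.5, -55.2]] mean [ 648.5 -122.1]
   rect [ 649.1 -121.3] [ 83.9 172.7] 72.4
flat [[630.8, -345.5], [584.0, -465.0], [435.6, -405.9], [482.8, -285.1]] mean [ 533.3 -375.3]
   rect [ 533.4 -375. ] [129.7 160.6] 68.3
wtub [[707.7, 140.3], [572.5, 137.3]] mean [640.1 138.8]
wtub [[639.1, 205.0], [639.8, 72.5]] mean [639.5 138.8]
ntub [[583.3, 402.8], [483.8, 396.7]] mean [533.6 399.8]
ntub [[532.9, 450.7], [533.5, 347.6]] mean [533.2 399.1]
wplug [[448.6, -163.2]] mean [ 448.6 -163.2]
nplug [[480.0, -9.6]] mean [480.   -9.6]
long far end [[475.7, 209.5], [441.9, 223.9]] mean [458.8 216.7]
long wall top [[440.9, 132.7], [403.8, 149.1]] mean [422.3 140.9]
long dots [[452.8, 205.2], [441.0, 182.3]] mean [446.9 193.7]
short far end [[390.3, 323.3], [360.8, 347.7]] mean [375.5 335.5]
short wall top [[361.9, 273.4], [326.7, 302.4]] mean [344.3 287.9]
short dot [[366.8, 325.7]] mean [366.8 325.7]
tri wplug [ 451.  -165.7    4.9] 1.7
tri nplug [484.2  -9.8   4.5] 2.0
tri bar [ 359.6 -314.3   -0.6] 1.8
```

```bash
cat > go.py <<'E'
import sys
from h import *
# args: x y z yaw(deg of tool y azimuth) [x y z yaw ...] -> shifts from the present pose
s=bot.state();R=np.array(s['ee_rot']);p=np.array(s['ee_pos']);y0=np.degrees(np.arctan2(R[1,1],R[0,1]))
print('t',round(s['clock'],2),'tcp',np.round(p,1),'yaw',round(y0,1),'j',np.round(s['joints'],2),'w',round(s['gripper_width'],3))
a=list(map(float,sys.argv[1:]))
for i in range(0,len(a),4):
    d=R.T@(np.array(a[i:i+3])-p);t=-((a[i+3]-y0+180)%360-180)
    print(np.round(d,1),'turn',round(np.radians(t),3),'or',round(np.radians(t+(180 if t<0 else -180)),3))
E
python3 go.py 560 350 160 32 600 150 160 12 448.6 -163.2 150 -20
```

```text
t 0.1 tcp [191.8 698.7 211.6] yaw 74.7 j [-1.38  0.6  -0.    1.6   0.    0.94 -0.08] w 1.0
[-447.4 -238.8   52. ] turn 0.745 or -2.397
[-538.8 -421.1   52.3] turn 1.094 or -2.048
[-475.7 -763.2   62.7] turn 1.652 or -1.489
```

Emit:
{"method": "servo_tool", "body": {"rows": [[-447,-239,52,0.745,1],[-447,-239,52,0.745,1],[-447,-239,52,0.745,1],[-447,-239,52,0.745,1],[-447,-239,52,0.745,1],[-447,-239,52,0.745,1],[-447,-239,52,0.745,1],[-447,-239,52,0.745,1],[-447,-239,52,0.745,1],[-539,-421,52,1.09,1],[-539,-421,52,1.09,1],[-539,-421,52,1.09,1]]}}

```text
clock: 1.3
ee_pos: [566.2, 247.6, 162.5]
ee_rot: [[-0.206, 0.979, -0.0], [0.979, 0.206, -0.0], [-0.0, -0.001, -1.0]]
ft_force: [1.1, 0.4, 0.3]
gripper_width: 0.999
grasp_force: 0.0
```

```bash
python3 go.py 448.6 -163.2 150 -20
```

```text
t 1.3 tcp [566.2 247.6 162.5] yaw 11.9 j [-0.68  0.54  0.27  1.91 -0.21  0.72 -0.09] w 0.999
[-377.7 -199.8   12.7] turn 0.557 or -2.585
```

Emit:
{"method": "servo_tool", "body": {"rows": [[-378,-200,13,0.557,1],[-378,-200,13,0.557,1],[-378,-200,13,0.557,1],[-378,-200,13,0.557,1],[-378,-200,13,0.557,1],[-378,-200,13,0.557,1],[-378,-200,13,0.557,1],[-378,-200,13,0.557,1],[-378,-200,13,0.557,1],[-378,-200,13,0.557,1],[-378,-200,13,0.557,1]]}}

```text
clock: 2.4
ee_pos: [450.1, -162.5, 149.8]
ee_rot: [[0.339, 0.941, -0.0], [0.941, -0.339, 0.0], [0.0, -0.0, -1.0]]
ft_force: [0.2, 0.3, -0.1]
gripper_width: 1.001
grasp_force: 0.0
```

```bash
cat > look.py <<'E'
import sys
from h import *
n=sys.argv[1];T=tcpT();p,d=bot.read_camera('wrist')
cv2.imwrite(f'pics/{n}.png',cv2.convertScaleAbs(p,alpha=1.5));np.savez(n,T=T,d=d)
E
python3 go.py 448.6 -163.2 150 -20; python3 look.py w1
```

```text
t 2.4 tcp [ 450.1 -162.5  149.8] yaw -19.8 j [-0.04  0.43  0.37  2.23 -0.3   0.53  0.21] w 1.001
[-1.1 -1.2 -0.2] turn 0.003 or -3.138
```

View pics/w1.png

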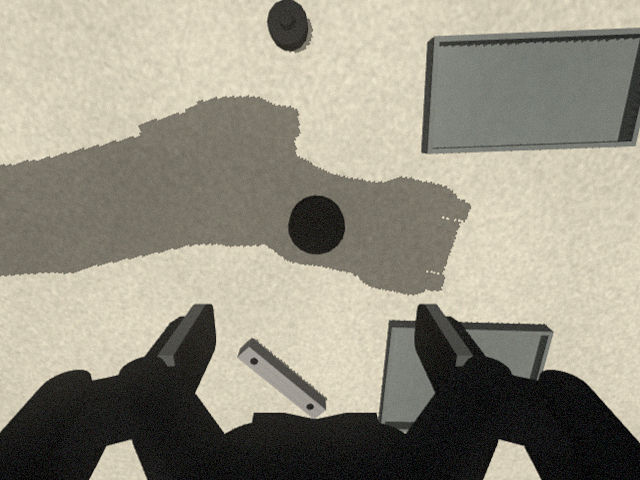

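The picture shows the wide plug at (316,225), the narrow plug at (289,25), the bar from (254,361) to (310,407), the slim tray at upper right, and the broad tray partly hidden behind the right finger.

```bash
python3 - <<'E'
from h import *
f=np.load('w1.npz');T=f['T'];P=cloud('wrist',f['d'],T)
print('bench',np.round(np.nanmedian(P[300:330,260:380].reshape(-1,3),0),1))
W=P[180:270,270:360].reshape(-1,3);W=W[~np.isnan(W[:,2])]
top=W[W[:,2]>15];print(len(top),np.round(np.median(top,0),1),np.round(np.percentile(top[:,2],[20,50,98]),1))
d=W[(W[:,2]>18)&(W[:,2]<26)]
c,r=cv2.minEnclosingCircle(d[:,:2].astype(np.float32));print('circle',np.round(c,1),r)
# triangulate bar dots & plug
for n,a,b in [('wplug',(407,251),(316,225)),('nplug',(341.3,237),(289,25)),('bardot1',(140+632/2-.25,120+353.5/2-.25),(310,407)),('bardot2',(140+694/2-.25,120+325/2-.25),(254,361))]:
    print(n,*[np.round(v,1) for v in tri(ray('top',a),ray('wrist',b,T))])
print(plane('wrist',[(316,225)],22,T),plane('wrist',[(254,361),(310,407)],16,T))
g=plane('wrist',[(433,38),(422,153),(639,145)],18,T);print('slim corners',np.round(g,1))
E
```

```text
bench [ 4.216e+02 -2.574e+02  1.000e-01]
2513 [ 451.7 -162.7   22.1] [21.5 22.1 32.5]
circle [ 450.9 -164.6] 25.053194046020508
wplug [ 450.4 -166.3    5.8] 0.0
nplug [483.9  -9.6   8.1] 2.0
bardot1 [ 368.5 -282.4   65.9] 67.8
bardot2 [ 356.9 -315.9   13.1] 75.4
[[ 451.86090464 -162.25641481   22.        ]] [[ 344.53987418 -276.19039339   16.        ]
 [ 378.02066416 -349.36200726   16.        ]]
slim corners [[ 583.2  -56.3   18. ]
 [ 554.5 -135.1   18. ]
 [ 723.4 -189.1   18. ]]
```

Emit:
{"method": "servo_tool", "body": {"rows": [[-1,1,50,0,1],[-1,1,100,0,1],[-1,1,120,0,0.6],[-1,1,132,0,0.6],[-1,1,132,0,0.6],[-1,1,132,0,-1],[-1,1,132,0,-1],[-1,1,132,0,-1],[-1,1,132,0,-1],[-1,1,132,0,-1]], "squeeze": 40}}

```text
clock: 3.45
ee_pos: [451.2, -163.5, 18.4]
ee_rot: [[0.337, 0.941, 0.001], [0.941, -0.337, -0.0], [0.0, 0.001, -1.0]]
ft_force: [0.3, -0.1, 0.5]
gripper_width: 0.004
grasp_force: 0.0
```

```bash
python3 go.py 451.3 -163.3 120 -20 639.7 138.8 120 20
```

```text
t 3.45 tcp [ 451.2 -163.5   18.4] yaw -19.7 j [ 0.13  0.66  0.14  2.31 -0.46  0.2   0.35] w 0.004
[ 2.000e-01  1.000e-01 -1.016e+02] turn 0.005 or -3.136
[ 348.1   75.7 -101.5] turn -0.693 or 2.449
```

Emit:
{"method": "servo_tool", "body": {"rows": [[0,0,-40,0,-1],[0,0,-80,0,0],[0,0,-120,0,1],[0,0,-131,0,1],[0,0,-131,0,1]]}}

```text
clock: 3.95
ee_pos: [451.9, -163.5, 150.5]
ee_rot: [[0.337, 0.942, 0.004], [0.942, -0.337, -0.0], [0.001, 0.004, -1.0]]
ft_force: [0.2, 0.2, 0.2]
gripper_width: 0.679
grasp_force: 0.0
```

```bash
python3 look.py w2
```

```text
(no output)
```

View pics/w2.png

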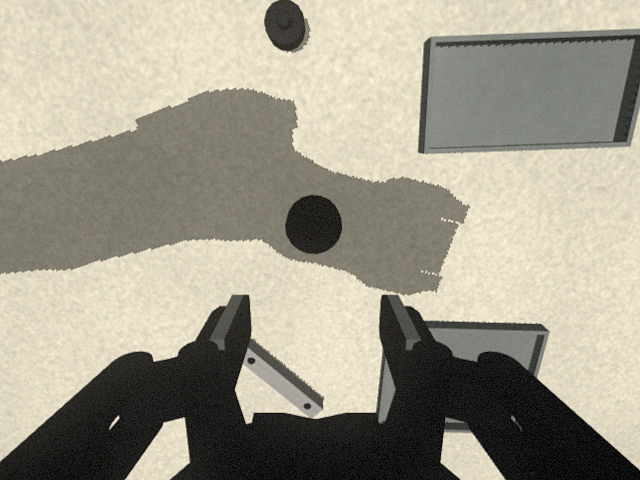

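The plug stands unmoved at (314,224), so the fingers closed on nothing. I'll check where the tips really are with the wrist depth.

```bash
python3 - <<'E'
from h import *
for n in('w1','w2'):
    f=np.load(n+'.npz');T=f['T'];Q=cloud('wrist',f['d'],np.eye(4))
    for nm,(u0,u1,v0,v1) in {'L':(150,260,285,350),'R':(370,480,285,350)}.items():
        q=Q[v0:v1,u0:u1].reshape(-1,3);q=q[(q[:,2]<60)]
        if len(q):print(n,nm,len(q),'z',np.round(np.nanpercentile(q[:,2],[2,50,90,98,99.8]),1),'tip xy',np.round(np.median(q[q[:,2]>np.percentile(q[:,2],95)],0),1))
    W=cloud('wrist',f['d'],T)[185:265,275:355].reshape(-1,3);W=W[W[:,2]>18];print(np.round(np.nanmedian(W,0),1),np.nanmax(W[:,2]))
s=bot.state();print(s['gripper_width'],s['ee_pos'])
E
```

```text
w1 L 2022 z [-65.5 -49.6 -37.4 -33.5 -32.2] tip xy [  0.7 -42.4 -34. ]
w1 R 2023 z [-65.6 -49.6 -37.5 -33.5 -32. ] tip xy [  0.9  43.1 -33.8]
[ 451.6 -163.1   22.2] 34.15351133889732
w2 L 2347 z [-68.5 -47.2 -31.3 -26.  -23.7] tip xy [  3.1 -28.7 -26.6]
w2 R 2350 z [-68.7 -47.2 -31.4 -26.5 -23.8] tip xy [  3.   29.4 -27. ]
[ 451.6 -162.9   22.2] 33.81812700438775
0.7661061919238413 [ 451.25135147 -163.18180154  149.17157614]
```

Camera-relative, the fingertips sit about 24–32 mm *behind* the TCP (not 14 ahead), so they closed over the pin. I'll descend to TCP z ≈ -16, slowly at the end.

Emit:
{"method": "servo_tool", "body": {"rows": [[0,0,50,0,0.5],[0,0,100,0,0.5],[0,0,140,0,0.5],[0,0,152,0,0.5],[0,0,158,0,0.5],[0,0,163,0,0.5],[0,0,166,0,0.5],[0,0,166,0,0.5]], "squeeze": 40}}

```text
clock: 4.8
ee_pos: [451.6, -163.6, -16.3]
ee_rot: [[0.337, 0.942, 0.002], [0.942, -0.337, -0.001], [0.0, 0.002, -1.0]]
ft_force: [-0.3, -0.2, -0.1]
gripper_width: 0.751
grasp_force: 0.0
```

Emit:
{"method": "servo_tool", "body": {"rows": [[0,0,0,0,-1],[0,0,0,0,-1],[0,0,0,0,-1],[0,0,0,0,-1],[0,0,0,0,-1],[0,0,-20,0,-1],[0,0,-60,0,-1],[0,0,-100,0,-1],[0,0,-100,0,-1]]}}

```text
clock: 5.7
ee_pos: [452.9, -163.9, 87.3]
ee_rot: [[0.337, 0.941, 0.007], [0.941, -0.337, -0.001], [0.001, 0.007, -1.0]]
ft_force: [0.4, 0.1, -1.1]
gripper_width: 0.56
grasp_force: 41.6
```

```bash
python3 go.py 640 139 84 20 640 139 40 20; python3 look.py w3
```

```text
t 5.7 tcp [ 452.9 -163.9   87.3] yaw -19.7 j [ 0.    0.54  0.32  2.28 -0.46  0.38  0.37] w 0.56
[348.3  74.1   4.2] turn -0.693 or 2.449
[348.2  73.8  48.2] turn -0.693 or 2.449
```

View pics/w3.png

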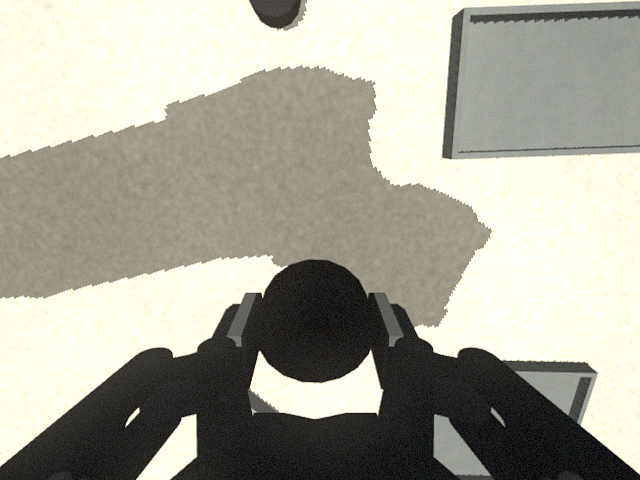

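The wide plug is held between the pads at (316,320). Going to the wide tub.

Emit:
{"method": "servo_tool", "body": {"rows": [[44,10,0,-0.1,-1],[88,19,0,-0.2,-1],[132,28,0,-0.3,-1],[176,37,0,-0.4,-1],[220,47,0,-0.5,-1],[264,56,0,-0.6,-1],[308,65,0,-0.693,-1],[348,74,0,-0.693,-1],[348,74,0,-0.693,-1],[348,74,0,-0.693,-1]]}}

```text
clock: 6.75
ee_pos: [637.3, 140.2, 81.7]
ee_rot: [[-0.344, 0.939, -0.002], [0.939, 0.344, -0.0], [0.0, -0.001, -1.0]]
ft_force: [0.3, -0.7, -0.2]
gripper_width: 0.561
grasp_force: 41.7
```

```bash
cat > circ.py <<'E'
import sys
from h import *
n=sys.argv[1];cx,cy,r,h=map(float,sys.argv[2:6])
f=np.load(n+'.npz');P=cloud('wrist',f['d'],f['T']).reshape(-1,3)
d=np.hypot(P[:,0]-cx,P[:,1]-cy)
print('floor',np.round(np.nanmedian(P[(d<r*.8)&(P[:,2]<15),2]),1),'outside',np.round(np.nanmedian(P[(d>r*1.3)&(d<r*2)&(abs(P[:,2])<15),2]),1))
q=P[(d<r*1.3)&(d>r*.7)&(abs(P[:,2]-h)<4)]
from scipy.optimize import least_squares
s=least_squares(lambda p:np.hypot(q[:,0]-p[0],q[:,1]-p[1])-p[2],[cx,cy,r],loss='soft_l1');print(len(q),'rim z',np.round(np.median(q[:,2]),1),'centre,r',np.round(s.x,1))
E
python3 look.py w4; python3 circ.py w4 639.7 138.8 64 22; python3 go.py 640 139 -11 20
```

```text
floor 4.1 outside 0.1
2694 rim z 21.8 centre,r [644.4 142.4  63.1]
t 6.8 tcp [637.  138.6  81.9] yaw 20.0 j [-0.47  0.68  0.26  1.89 -0.28  0.61  0.32] w 0.553
[-0.6  3.2 92.9] turn -0.0 or 3.141
```

Emit:
{"method": "servo_tool", "body": {"rows": [[0,6,40,0,-1],[0,6,75,0,-1],[0,6,85,0,-1],[0,6,89,0,-1],[0,6,92,0,-1],[0,6,92,0,-1],[0,6,92,0,-1]]}}

```text
clock: 7.5
ee_pos: [644.3, 141.2, -7.8]
ee_rot: [[-0.342, 0.94, 0.002], [0.94, 0.342, 0.0], [-0.0, 0.002, -1.0]]
ft_force: [-0.1, 0.3, -1.3]
gripper_width: 0.56
grasp_force: 41.7
```

Emit:
{"method": "servo_tool", "body": {"rows": [[0,0,2,0,-1],[0,0,3,0,-1],[0,0,4,0,-1],[0,0,4,0,-1]]}}

```text
clock: 7.9
ee_pos: [643.8, 141.4, -11.8]
ee_rot: [[-0.342, 0.94, 0.001], [0.94, 0.342, 0.001], [0.0, 0.001, -1.0]]
ft_force: [-3.8, -0.6, 11.8]
gripper_width: 0.553
grasp_force: 43.1
```

Contact at 12 N: the plug is on the floor. Release, rise, and head for the narrow plug.

Emit:
{"method": "servo_tool", "body": {"rows": [[0,0,-1,0,0.3],[0,0,-1,0,0.5],[0,0,-1,0,0.5],[0,0,-1,0,0.5],[0,0,-30,0,0.5],[0,0,-75,0,0.5],[0,0,-120,0,0.5],[0,0,-160,0,0.5],[0,0,-160,0,0.5]]}}

```text
clock: 8.8
ee_pos: [646.6, 141.5, 152.5]
ee_rot: [[-0.342, 0.94, 0.008], [0.94, 0.342, 0.002], [-0.001, 0.009, -1.0]]
ft_force: [-0.1, -0.4, -0.1]
gripper_width: 0.746
grasp_force: 0.0
```

```bash
python3 look.py w5; python3 circ.py w5 643 141 64 22; python3 - <<'E'
from h import *
f=np.load('w5.npz');P=cloud('wrist',f['d'],f['T']).reshape(-1,3)
q=P[(np.hypot(P[:,0]-643,P[:,1]-141)<45)&(P[:,2]>18)];print('plug in tub',np.round(np.median(q,0),1),np.round(np.percentile(q[:,2],[5,50,95]),1))
E
python3 go.py 481 -10 149 -1
```

```text
floor 4.1 outside 0.1
2311 rim z 21.8 centre,r [644.5 142.1  63.3]
plug in tub [640.2 151.7 249.4] [ 26.5 249.4 266.8]
t 8.85 tcp [645.2 141.5 149.8] yaw 20.0 j [-0.5   0.6   0.3   1.83 -0.26  0.74  0.29] w 0.75
[ -86.2 -206.1   -0.3] turn 0.366 or -2.775
```

Emit:
{"method": "servo_tool", "body": {"rows": [[-20,-45,0,0.1,0.5],[-39,-90,0,0.2,0.5],[-58,-135,0,0.3,0.5],[-76,-180,0,0.366,0.5],[-86,-206,0,0.366,0.5],[-86,-206,0,0.366,0.5],[-86,-206,0,0.366,0.5]]}}

```text
clock: 9.55
ee_pos: [479.2, -10.2, 146.4]
ee_rot: [[0.018, 1.0, -0.001], [1.0, -0.018, -0.0], [-0.0, -0.001, -1.0]]
ft_force: [-0.2, 0.2, 0.8]
gripper_width: 0.753
grasp_force: 0.0
```

```bash
cat > obj.py <<'E'
import sys
from h import *
n=sys.argv[1];cx,cy,r,z0,z1=map(float,sys.argv[2:7])
f=np.load(n+'.npz');P=cloud('wrist',f['d'],f['T']).reshape(-1,3)
q=P[(np.hypot(P[:,0]-cx,P[:,1]-cy)<r)&(P[:,2]>z0)&(P[:,2]<z1)]
m,s,a=cv2.minAreaRect(q[:,:2].astype(np.float32));print(len(q),'mean',np.round(q.mean(0),1),'rect',np.round(m,1),np.round(s,1),round(a,1),'z%',np.round(np.percentile(q[:,2],[5,50,95]),1))
E
python3 look.py w6; python3 obj.py w6 481 -10 30 18 40; python3 obj.py w6 481 -10 30 18 26; python3 go.py 481 -10 -16 -1
```

```text
917 mean [483.4  -9.5  23.3] rect [483.3 -10.4] [29.3 29.3] 15.3 z% [20.8 22.2 32.1]
796 mean [483.4  -9.5  22. ] rect [483.3 -10.4] [29.3 29.3] 15.3 z% [20.7 22.  23.3]
t 9.6 tcp [480.   -9.6 146.4] yaw -0.9 j [-0.38  0.44  0.39  2.23 -0.32  0.53  0.24] w 0.75
[ -0.4   1.  162.4] turn 0.001 or -3.141
```

Emit:
{"method": "servo_tool", "body": {"rows": [[0,3,50,0,0.5],[0,3,100,0,0.4],[0,3,140,0,0.2],[0,3,155,0,0.2],[0,3,162,0,0.2],[0,3,162,0,0.2],[0,3,162,0,-1],[0,3,162,0,-1],[0,3,162,0,-1],[0,3,162,0,-1]], "squeeze": 30}}

```text
clock: 10.6
ee_pos: [483.2, -9.9, -14.1]
ee_rot: [[0.017, 1.0, 0.002], [1.0, -0.017, 0.0], [0.0, 0.002, -1.0]]
ft_force: [-0.1, 0.7, 8.5]
gripper_width: 0.328
grasp_force: 30.1
```

```bash
python3 go.py 534 400 85 37
```

```text
t 10.6 tcp [483.2  -9.9 -14.1] yaw -1.0 j [-0.16  0.72  0.1   2.31 -0.52  0.13  0.41] w 0.328
[410.7  44.2 -99. ] turn -0.662 or 2.479
```

Emit:
{"method": "servo_tool", "body": {"rows": [[0,0,-40,0,-1],[0,0,-90,0,-1],[50,5,-99,-0.1,-1],[100,11,-99,-0.2,-1],[149,16,-99,-0.3,-1],[198,21,-99,-0.4,-1],[247,27,-99,-0.5,-1],[296,32,-99,-0.6,-1],[345,37,-99,-0.662,-1],[394,42,-99,-0.662,-1],[411,44,-99,-0.662,-1],[411,44,-99,-0.662,-1]]}}

```text
clock: 11.8
ee_pos: [532.4, 403.9, 83.8]
ee_rot: [[-0.605, 0.796, 0.0], [0.796, 0.605, 0.002], [0.001, 0.001, -1.0]]
ft_force: [-0.3, -0.2, -0.2]
gripper_width: 0.325
grasp_force: 29.8
```

```bash
python3 look.py w7; python3 circ.py w7 534 400 46 22;python3 go.py 536 402 -10 37
```

```text
floor 4.1 outside 0.1
1962 rim z 21.8 centre,r [535.9 405.1  45.4]
t 11.85 tcp [532.7 400.8  83.8] yaw 37.1 j [-0.9   0.69  0.27  1.85 -0.3   0.64  0.2 ] w 0.321
[-1.   3.3 93.8] turn 0.001 or -3.14
```

View pics/w7.png

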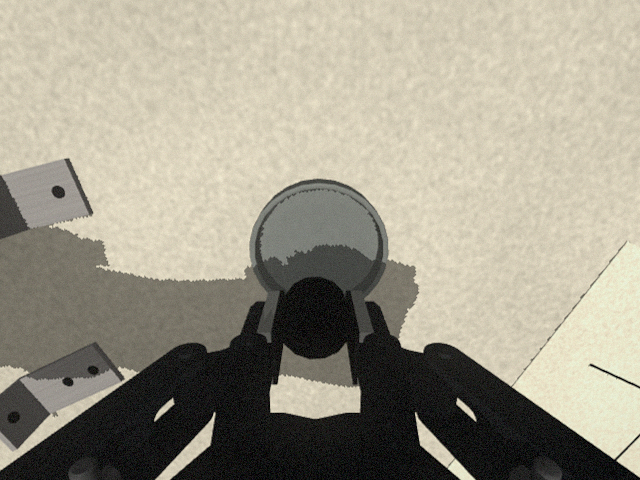

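The narrow plug is held upright at (316,320) over the narrow tub. The two-dot long bracket and one-dot short bracket are at left. Lowering.

Emit:
{"method": "servo_tool", "body": {"rows": [[0,3,40,0,-1],[0,3,75,0,-1],[0,3,86,0,-1],[0,3,90,0,-1],[0,3,92,0,-1],[0,3,93,0,-1],[0,3,93,0,-1]]}}

```text
clock: 12.55
ee_pos: [536.4, 402.1, -7.8]
ee_rot: [[-0.601, 0.799, 0.001], [0.799, 0.601, 0.001], [0.0, 0.002, -1.0]]
ft_force: [-0.6, -0.4, 0.0]
gripper_width: 0.324
grasp_force: 29.8
```

Emit:
{"method": "servo_tool", "body": {"rows": [[0,0,1,0,-1],[0,0,2,0,-1],[0,0,2.5,0,-1],[0,0,2.5,0,-1]]}}

```text
clock: 12.95
ee_pos: [536.1, 402.3, -10.1]
ee_rot: [[-0.601, 0.799, 0.001], [0.799, 0.601, 0.001], [0.0, 0.001, -1.0]]
ft_force: [-2.3, -1.0, 11.4]
gripper_width: 0.327
grasp_force: 31.0
```

Emit:
{"method": "servo_tool", "body": {"rows": [[0,0,0,0,0],[0,0,0,0,0],[0,0,0,0,0],[0,0,-30,0,0],[0,0,-75,0,0],[0,0,-120,0,0],[0,0,-160,0,0],[0,0,-160,0,0]]}}

```text
clock: 13.75
ee_pos: [538.5, 403.3, 154.1]
ee_rot: [[-0.601, 0.799, 0.007], [0.799, 0.601, 0.006], [0.0, 0.009, -1.0]]
ft_force: [0.5, -0.0, 0.7]
gripper_width: 0.501
grasp_force: 0.0
```

```bash
python3 look.py w8; python3 obj.py w8 536 403 30 20 40; python3 obj.py w8 536 403 30 0 15; python3 go.py 600 0 150 20 361 -313 150 24.6
```

```text
905 mean [536.6 402.6  27.2] rect [537.3 402.1] [28.9 28.9] 35.9 z% [24.6 26.2 36.2]
2257 mean [533.8 405.9   4.3] rect [536.  402.9] [59.4 59.5] 37.3 z% [3.  4.2 5.6]
t 13.8 tcp [537.1 402.8 151.3] yaw 37.0 j [-0.93  0.62  0.32  1.8  -0.27  0.76  0.17] w 0.501
[-3.597e+02 -1.919e+02  2.000e-01] turn 0.296 or -2.846
[-466.1 -571.1   -1.8] turn 0.216 or -2.926
```

Emit:
{"method": "servo_tool", "body": {"rows": [[-44,-24,0,0.05,0],[-88,-47,0,0.1,0],[-132,-70,0,0.15,0],[-176,-94,0,0.2,0],[-220,-117,0,0.216,0],[-264,-141,0,0.216,0],[-308,-164,0,0.216,0],[-352,-188,0,0.216,0],[-370,-234,0,0.216,0],[-384,-282,0,0.216,0],[-397,-330,0,0.216,0],[-411,-378,0,0.216,0]]}}

```text
clock: 15.0
ee_pos: [478.7, -154.9, 147.2]
ee_rot: [[-0.416, 0.909, -0.002], [0.909, 0.416, 0.0], [0.001, -0.002, -1.0]]
ft_force: [1.2, -0.8, 0.5]
gripper_width: 0.501
grasp_force: 0.0
```

```bash
python3 go.py 361 -313 150 24.6
```

```text
t 15.0 tcp [ 478.7 -154.9  147.2] yaw 24.6 j [-0.02  0.45  0.31  2.18 -0.25  0.55  0.91] w 0.501
[ -94.8 -172.8   -2.6] turn -0.0 or 3.142
```

Emit:
{"method": "servo_tool", "body": {"rows": [[-24,-43,0,0,0],[-48,-87,0,0,0],[-71,-130,0,0,0],[-95,-173,0,0,0],[-95,-173,0,0,0],[-95,-173,0,0,0]]}}

```text
clock: 15.6
ee_pos: [361.6, -312.8, 147.5]
ee_rot: [[-0.413, 0.911, -0.002], [0.911, 0.413, 0.001], [0.001, -0.001, -1.0]]
ft_force: [0.6, 0.2, 0.2]
gripper_width: 0.502
grasp_force: 0.0
```

```bash
python3 look.py w9; python3 obj.py w9 361 -313 70 10 22; python3 go.py 361 -313 -10 24.6
```

```text
2470 mean [ 359.6 -309.7   16.1] rect [ 360.8 -312.6] [ 17.5 110.2] 24.9 z% [14.9 16.1 17.3]
t 15.65 tcp [ 362.7 -311.7  147.6] yaw 24.5 j [ 0.38  0.42  0.28  2.23 -0.23  0.52  1.27] w 0.502
[ -0.7  -2.  157.6] turn -0.001 or 3.14
```

View pics/w9.png

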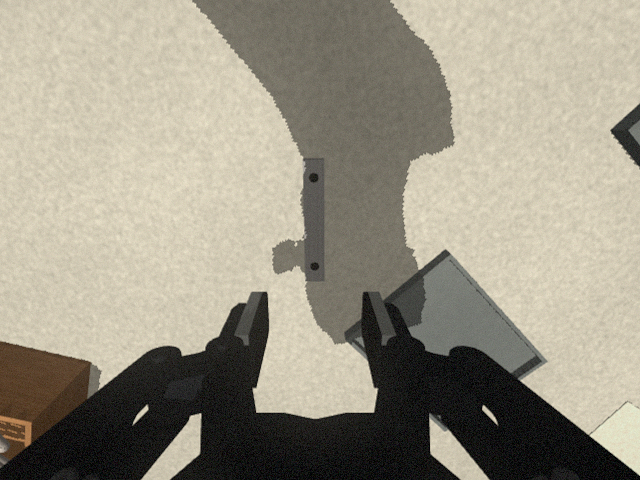

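The bar stands upright in the frame between its dots (314,177) and (315,266), aligned with the pads. Descending.

Emit:
{"method": "servo_tool", "body": {"rows": [[-1,-1,50,0,0],[-1,-1,100,0,0],[-1,-1,140,0,0],[-1,-1,152,0,0],[-1,-1,157,0,0],[-1,-1,159,0,0],[-1,-1,159,0,-1],[-1,-1,159,0,-1],[-1,-1,159,0,-1],[-1,-1,159,0,-1]], "squeeze": 70}}

```text
clock: 16.65
ee_pos: [363.3, -313.8, -8.9]
ee_rot: [[-0.416, 0.909, 0.002], [0.909, 0.416, -0.001], [-0.002, 0.001, -1.0]]
ft_force: [-0.2, 0.5, 8.0]
gripper_width: 0.181
grasp_force: 68.4
```

```bash
python3 go.py 361 -313 90 24.6 650 -122 90 72
```

```text
t 16.65 tcp [ 363.3 -313.8   -8.9] yaw 24.6 j [ 0.55  0.71  0.07  2.31 -0.37  0.13  1.4 ] w 0.181
[  1.5  -1.6 -98.9] turn 0.0 or -3.142
[ 54.8 340.7 -98.5] turn -0.827 or 2.314
```

Emit:
{"method": "servo_tool", "body": {"rows": [[0,0,-30,0,-1],[0,0,-75,0,-1],[0,20,-99,-0.05,-1],[10,68,-99,-0.15,-1],[18,115,-99,-0.27,-1],[26,162,-99,-0.39,-1],[34,210,-99,-0.51,-1],[41,257,-99,-0.63,-1],[48,304,-99,-0.75,-1],[55,341,-99,-0.827,-1],[55,341,-99,-0.827,-1],[55,341,-99,-0.827,-1]]}}

```text
clock: 17.85
ee_pos: [649.9, -120.8, 89.2]
ee_rot: [[-0.951, 0.308, 0.001], [0.308, 0.951, -0.0], [-0.001, -0.0, -1.0]]
ft_force: [-1.3, -1.0, -2.1]
gripper_width: 0.179
grasp_force: 69.4
```

```bash
python3 look.py w10; python3 go.py 650 -122 -4 72; python3 - <<'E'
from h import *
f=np.load('w10.npz');P=cloud('wrist',f['d'],f['T']).reshape(-1,3)
k=(np.hypot(P[:,0]-650,P[:,1]+122)<110)
m,s,a=cv2.minAreaRect(P[k&(abs(P[:,2]-18)<2.5)][:,:2].astype(np.float32));print('rim',m,s,a)
q=P[k&(abs(P[:,2]-4)<1.5)];m,s,a=cv2.minAreaRect(q[:,:2].astype(np.float32));print('floor',m,s,a,np.median(q[:,2]))
E
```

```text
t 17.9 tcp [ 649.  -121.9   89.1] yaw 71.9 j [ 0.03  0.67  0.1   1.86 -0.11  0.62  1.46] w 0.178
[-1.   0.3 93.1] turn -0.001 or 3.14
rim (642.6651611328125, -119.00827026367188) (86.42241668701172, 149.2496795654297) 72.34992218017578
floor (634.418701171875, -105.49929809570312) (131.10191345214844, 154.99545288085938) 86.30609130859375 4.106190074340532
```

View pics/w10.png

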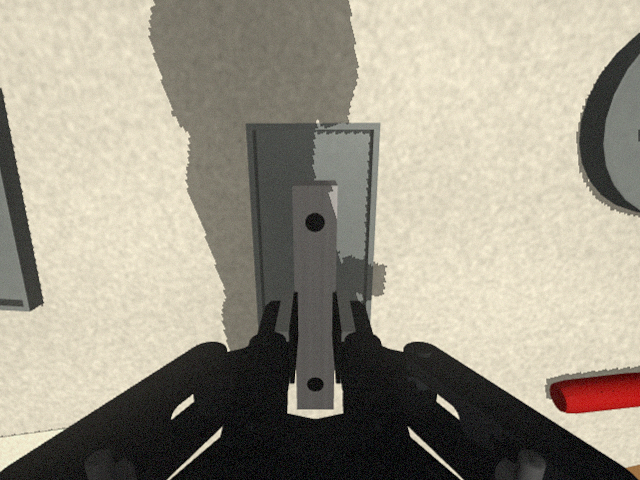

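The bar is held over the slim tray, lengthwise, and centred between the tray's rims (250–378). Lowering.

Emit:
{"method": "servo_tool", "body": {"rows": [[0,0,40,0,-1],[0,0,75,0,-1],[0,0,86,0,-1],[0,0,90,0,-1],[0,0,91,0,-1],[0,0,91,0,-1]]}}

```text
clock: 18.5
ee_pos: [650.5, -122.2, -1.1]
ee_rot: [[-0.951, 0.31, 0.002], [0.31, 0.951, -0.0], [-0.002, 0.0, -1.0]]
ft_force: [0.2, -1.3, -2.2]
gripper_width: 0.174
grasp_force: 69.3
```

Emit:
{"method": "servo_tool", "body": {"rows": [[0,0,2,0,-1],[0,0,3,0,-1],[0,0,3.5,0,-1],[0,0,3.5,0,-1]]}}

```text
clock: 18.9
ee_pos: [650.3, -121.7, -4.8]
ee_rot: [[-0.951, 0.31, 0.001], [0.31, 0.951, -0.0], [-0.001, 0.0, -1.0]]
ft_force: [-1.6, 0.4, 7.1]
gripper_width: 0.183
grasp_force: 70.5
```

Emit:
{"method": "servo_tool", "body": {"rows": [[0,0,0,0,-0.3],[0,0,0,0,-0.3],[0,0,0,0,-0.3],[0,0,-30,0,-0.3],[0,0,-75,0,-0.3],[0,0,-120,0,-0.3],[0,0,-160,0,-0.3],[0,0,-160,0,-0.3]]}}

```text
clock: 19.7
ee_pos: [652.8, -122.3, 159.8]
ee_rot: [[-0.951, 0.31, 0.009], [0.31, 0.951, -0.001], [-0.009, 0.002, -1.0]]
ft_force: [0.0, 0.2, -0.1]
gripper_width: 0.351
grasp_force: 0.0
```

```bash
python3 look.py w11; python3 obj.py w11 650 -122 65 16.5 24;  python3 go.py 432 161 155 -25.7
```

```text
3459 mean [ 646.2 -120.    19.5] rect [ 649.1 -121.1] [ 86.2 110.4] 72.2 z% [17.4 19.8 21.2]
t 19.75 tcp [ 651.4 -121.9  157. ] yaw 72.0 j [ 0.02  0.58  0.12  1.81 -0.1   0.75  1.45] w 0.349
[296.2 201.1   0.6] turn 1.704 or -1.437
```

Bar top at 20 mm (4 + 16): flat in the tray. On to the long bracket.

Emit:
{"method": "servo_tool", "body": {"rows": [[27,18,0,0.15,0.3],[54,37,0,0.3,0.5],[81,55,0,0.45,0.5],[108,73,0,0.6,0.5],[135,92,0,0.75,0.5],[162,110,0,0.9,0.5],[189,128,0,1.05,0.5],[216,147,0,1.2,0.5],[243,165,0,1.35,0.5],[270,183,0,1.5,0.5],[296,201,0,1.65,0.5],[296,201,0,1.704,0.5]]}}

```text
clock: 20.95
ee_pos: [426.9, 164.2, 152.4]
ee_rot: [[0.433, 0.901, -0.004], [0.901, -0.433, -0.001], [-0.003, -0.003, -1.0]]
ft_force: [-0.2, -0.3, -0.1]
gripper_width: 0.751
grasp_force: 0.0
```

```bash
python3 look.py w12; cat > brk.py <<'E'
import sys
from h import *
n=sys.argv[1];cx,cy,z=map(float,sys.argv[2:5])
f=np.load(n+'.npz');P=cloud('wrist',f['d'],f['T']).reshape(-1,3)
k=np.hypot(P[:,0]-cx,P[:,1]-cy)<75
for nm,a,b in(('wall top',z+37,z+43),('flange',z+3.2,z+7)):
    q=P[k&(P[:,2]>a)&(P[:,2]<b)];h=q[:,:2].astype(np.float32);m,s,an=cv2.minAreaRect(h);print(nm,len(q),np.round(m,1),np.round(s,1),round(an,1),'z',np.round(np.median(q[:,2]),1))
E
python3 brk.py w12 440 178 0; python3 go.py 432 161 155 -25.7
```

```text
wall top 314 [425.6 148.4] [ 5.5 39.4] 63.9 z 39.9
flange 3680 [442.9 183.8] [75.5 40.1] 63.9 z 5.1
t 21.0 tcp [428.3 162.8 152.7] yaw -25.8 j [-0.96  0.45  0.67  2.28 -0.53  0.56 -0.33] w 0.75
[-0.1  4.1 -2.3] turn -0.001 or 3.141
```

View pics/w12.png

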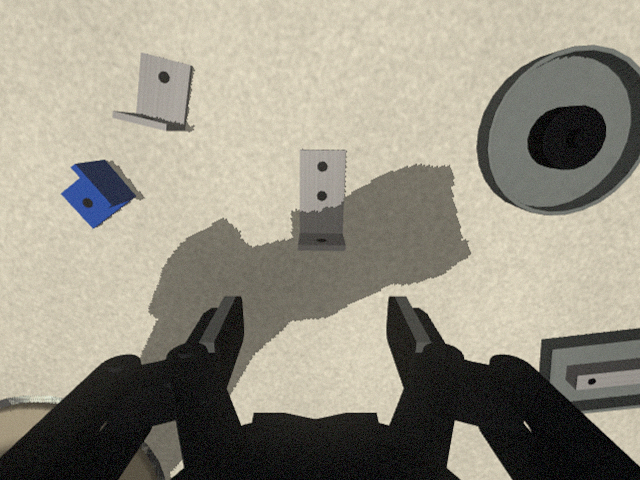

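The long bracket is straight ahead: dots at (322,167) and (322,196), wall at (322,243) facing the pads, with the short bracket at upper left and the blue one apart at (95,195). Descending to its wall end.

Emit:
{"method": "servo_tool", "body": {"rows": [[-6,4,50,0.005,0.5],[-6,4,100,0.005,0.4],[-6,4,140,0.005,0.4],[-6,4,155,0.005,0.4],[-6,4,163,0.005,0.4],[-6,4,167,0.005,0.4],[-6,4,167,0.005,-1],[-6,4,167,0.005,-1],[-6,4,167,0.005,-1],[-6,4,167,0.005,-1]], "squeeze": 70}}

```text
clock: 22.0
ee_pos: [431.7, 154.0, -13.0]
ee_rot: [[0.437, 0.899, 0.0], [0.899, -0.437, -0.0], [0.0, 0.0, -1.0]]
ft_force: [0.6, -0.0, -2.4]
gripper_width: 0.448
grasp_force: 70.3
```

```bash
python3 go.py 520 0 80 -60 506 -364 80 -112
```

```text
t 22.0 tcp [431.7 154.  -13. ] yaw -25.9 j [-0.56  0.72  0.14  2.36 -0.97  0.11  0.06] w 0.448
[-99.9 146.8 -92.9] turn 0.595 or -2.547
[-433.4  293.4  -92.9] turn 1.502 or -1.639
```

Emit:
{"method": "servo_tool", "body": {"rows": [[0,0,-25,0,-1],[0,0,-70,0,-1],[-20,29,-93,0.1,-1],[-46,68,-93,0.22,-1],[-73,107,-93,0.35,-1],[-100,147,-93,0.48,-1],[-146,167,-93,0.62,-1],[-191,187,-93,0.76,-1],[-237,207,-93,0.9,-1],[-282,227,-93,1.04,-1],[-328,247,-93,1.18,-1],[-373,267,-93,1.32,-1]]}}

```text
clock: 23.2
ee_pos: [508.0, -299.8, 80.1]
ee_rot: [[0.979, -0.206, 0.0], [-0.206, -0.979, 0.0], [-0.0, -0.0, -1.0]]
ft_force: [1.2, -0.7, -1.2]
gripper_width: 0.451
grasp_force: 71.1
```

```bash
python3 go.py 506 -364 80 -112
```

```text
t 23.2 tcp [ 508.  -299.8   80.1] yaw -101.9 j [-0.1   0.8   0.87  2.05 -0.94  0.75 -0.39] w 0.451
[11.2 63.2  0.1] turn 0.177 or -2.965
```

Emit:
{"method": "servo_tool", "body": {"rows": [[6,32,0,0.09,-1],[11,63,0,0.177,-1],[11,63,0,0.177,-1],[11,63,0,0.177,-1]]}}

```text
clock: 23.6
ee_pos: [506.0, -362.2, 79.6]
ee_rot: [[0.929, -0.37, -0.001], [-0.37, -0.929, 0.0], [-0.001, -0.0, -1.0]]
ft_force: [-0.2, -0.2, -2.3]
gripper_width: 0.451
grasp_force: 71.2
```

```bash
python3 look.py w13; python3 go.py 506 -364 -9 -112; python3 - <<'E'
from h import *
f=np.load('w13.npz');P=cloud('wrist',f['d'],f['T']).reshape(-1,3)
k=(np.hypot(P[:,0]-533,P[:,1]+377)<115)
m,s,a=cv2.minAreaRect(P[k&(abs(P[:,2]-14)<2)][:,:2].astype(np.float32));print('rim',m,s,a)
q=P[k&(abs(P[:,2]-4)<1.5)&(np.hypot(P[:,0]-560,P[:,1]+387)<60)];print('floor z',np.median(q[:,2]))
E
```

```text
t 23.65 tcp [ 506.3 -361.1   79.6] yaw -111.7 j [-0.01  0.85  0.91  1.98 -0.95  0.82 -0.49] w 0.452
[ 0.8  2.9 88.6] turn 0.006 or -3.136
rim (536.1879272460938, -376.59747314453125) (130.68136596679688, 160.3985137939453) 68.446533203125
floor z 4.069718277565798
```

View pics/w13.png

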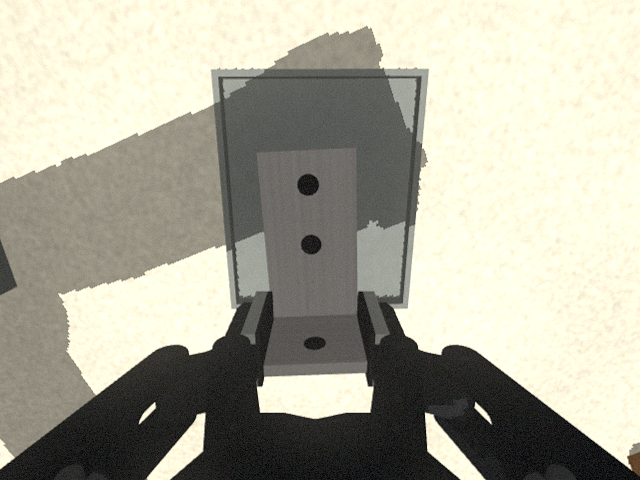

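The bracket is held wall-near with its flange at (308,215) over the broad tray, whose rims at 215–425 are aligned with it. Lowering.

Emit:
{"method": "servo_tool", "body": {"rows": [[4,3,40,0,-1],[4,3,70,0,-1],[4,3,80,0,-1],[4,3,84,0,-1],[4,3,85,0,-1],[4,3,85,0,-1]]}}

```text
clock: 24.25
ee_pos: [509.6, -366.1, -4.4]
ee_rot: [[0.929, -0.369, 0.001], [-0.369, -0.929, -0.0], [0.001, -0.0, -1.0]]
ft_force: [-0.2, 0.1, -0.4]
gripper_width: 0.453
grasp_force: 71.2
```

Emit:
{"method": "servo_tool", "body": {"rows": [[0,0,2,0,-1],[0,0,3.5,0,-1],[0,0,4.5,0,-1],[0,0,4.5,0,-1]]}}

```text
clock: 24.65
ee_pos: [509.3, -366.4, -9.4]
ee_rot: [[0.929, -0.37, 0.0], [-0.37, -0.929, 0.0], [0.0, -0.0, -1.0]]
ft_force: [0.4, -0.1, -0.3]
gripper_width: 0.45
grasp_force: 71.4
```

Emit:
{"method": "servo_tool", "body": {"rows": [[0,0,0.7,0,-1],[0,0,1.4,0,-1],[0,0,1.4,0,-1]]}}

```text
clock: 24.95
ee_pos: [509.3, -366.4, -9.6]
ee_rot: [[0.929, -0.37, 0.002], [-0.37, -0.929, 0.001], [0.001, -0.001, -1.0]]
ft_force: [-2.5, 4.2, 16.1]
gripper_width: 0.453
grasp_force: 73.0
```

Emit:
{"method": "servo_tool", "body": {"rows": [[0,0,0,0,0.4],[0,0,0,0,0.4],[0,0,0,0,0.4],[0,0,-30,0,0.4],[0,0,-75,0,0.4],[0,0,-120,0,0.4],[0,0,-160,0,0.4],[0,0,-160,0,0.4],[0,0,-160,0,0.4]]}}

```text
clock: 25.85
ee_pos: [509.6, -366.4, 149.7]
ee_rot: [[0.929, -0.37, 0.002], [-0.37, -0.929, -0.0], [0.002, -0.0, -1.0]]
ft_force: [0.0, 0.1, -0.6]
gripper_width: 0.7
grasp_force: 0.0
```

```bash
python3 look.py w14; python3 brk.py w14 536 -376 4; python3 go.py 600 0 155 -70 354 306 155 -33
```

```text
wall top 345 [ 503.4 -363.1] [39.9  5.7] 70.8 z 44.0
flange 4128 [ 535.8 -376.3] [122.7  86.7] 68.4 z 9.1
t 25.9 tcp [ 509.1 -365.9  148.6] yaw -111.7 j [-0.02  0.74  0.92  1.93 -0.77  0.88 -0.64] w 0.701
[ -50.9 -373.5   -6.2] turn -0.728 or 2.414
[-392.6 -566.9   -6. ] turn -1.374 or 1.768
```

Emit:
{"method": "servo_tool", "body": {"rows": [[-7,-49,0,-0.1,0.4],[-14,-99,0,-0.2,0.4],[-20,-148,0,-0.3,0.4],[-27,-197,0,-0.4,0.4],[-34,-247,0,-0.5,0.4],[-40,-296,0,-0.6,0.4],[-47,-345,0,-0.73,0.4],[-90,-373,0,-0.85,0.4],[-133,-398,0,-0.95,0.4],[-176,-422,0,-1.05,0.4],[-219,-447,0,-1.15,0.4],[-262,-471,0,-1.25,0.4]]}}

```text
clock: 27.1
ee_pos: [437.9, 169.3, 147.9]
ee_rot: [[0.641, 0.768, -0.002], [0.768, -0.641, -0.001], [-0.002, -0.001, -1.0]]
ft_force: [0.6, 0.6, -0.3]
gripper_width: 0.697
grasp_force: 0.0
```

```bash
python3 go.py 354 306 155 -33; python3 - <<'E'
from h import *
f=np.load('w14.npz');P=cloud('wrist',f['d'],f['T']).reshape(-1,3)
u=np.array([np.cos(np.radians(-20)),np.sin(np.radians(-20))]);v=np.array([-u[1],u[0]])
d=P[:,:2]-[536,-376];X=d@u;Y=d@v
q=P[(abs(X)<60)&(abs(Y)<42)&(abs(P[:,2]-9)<1.8)];m,s,a=cv2.minAreaRect(q[:,:2].astype(np.float32));print(len(q),m,s,a,q[:,2].mean())
for lo,hi in((-30,-10),(-10,10),(10,30)):  # flatness along x
    k=P[(X>lo)&(X<hi)&(abs(Y)<15)&(P[:,2]<15)];print(np.round(np.median(k[:,2]),2))
E
```

```text
t 27.1 tcp [437.9 169.3 147.9] yaw -39.9 j [-0.98  0.48  0.69  2.26 -0.57  0.58 -0.54] w 0.697
[  51.2 -152.    -7.1] turn -0.12 or 3.022
3915 (540.9295043945312, -377.186767578125) (40.04250717163086, 75.51397705078125) 70.70333099365234 9.111628299074862
9.13
9.06
9.16
```

Emit:
{"method": "servo_tool", "body": {"rows": [[13,-38,-3,-0.04,0.4],[26,-76,-7,-0.08,0.4],[39,-114,-7,-0.12,0.4],[51,-152,-7,-0.12,0.4],[51,-152,-7,-0.12,0.4],[51,-152,-7,-0.12,0.4]]}}

```text
clock: 27.7
ee_pos: [355.6, 305.3, 155.0]
ee_rot: [[0.546, 0.838, -0.001], [0.838, -0.546, -0.002], [-0.002, 0.0, -1.0]]
ft_force: [-0.2, -0.7, 0.3]
gripper_width: 0.701
grasp_force: 0.0
```

```bash
python3 look.py w15; sed -i 's/<75/<float(sys.argv[5])/' brk.py; python3 brk.py w15 360 311 0 50; python3 go.py 354 306 155 -33
```

```text
wall top 321 [345.  298.2] [ 5.6 39.9] 50.6 z 40.0
flange 2226 [361.2 318.2] [47.6 40.1] 50.7 z 5.1
t 27.75 tcp [356.3 304.4 155.2] yaw -33.2 j [-1.33  0.47  0.71  2.26 -0.56  0.59 -0.78] w 0.699
[ 0.1 -2.8  0.2] turn -0.004 or 3.138
```

View pics/w15.png

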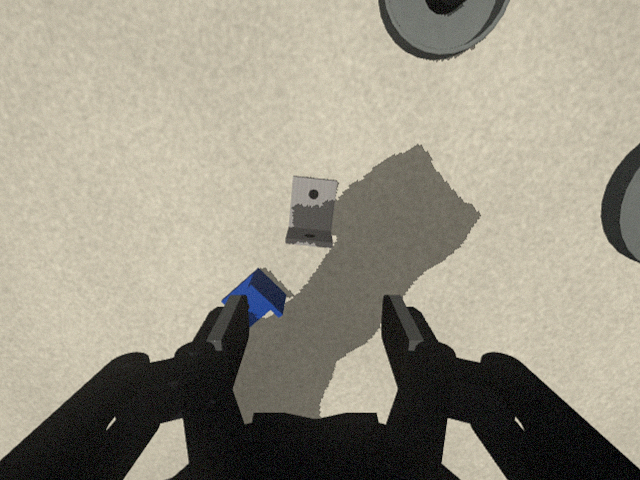

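The short bracket is at (313,215), dot at (313,194), wall at (310,238). The blue look-alike at (255,297) is clear of the descent. Checking the tip reach at this opening from w13 (gripped at 0.45).

```bash
python3 - <<'E'
from h import *
for n in('w3','w7','w10','w13'):
    Q=cloud('wrist',np.load(n+'.npz')['d'],np.eye(4)).reshape(-1,3)
    for s in(-1,1):
        y=Q[:,1]*s
        if n=='w13': k=(y>20.5)&(y<30)
        elif n=='w3':k=(y>25.5)&(y<35)
        elif n=='w7':k=(y>15.5)&(y<25)
        else:k=(y>9.5)&(y<18)
        q=Q[k&(abs(Q[:,0])<14)&(Q[:,2]<20)&(Q[:,2]>-60)];print(n,s,len(q),np.round(np.percentile(q[:,2],[90,98,99.5,100]),1))
E
```

```text
w3 -1 854 [-31.  -26.5 -25.2 -24.3]
w3 1 904 [-30.6 -26.9 -25.5 -25.2]
w7 -1 903 [-28.8 -24.8 -23.8 -23.2]
w7 1 995 [-29.3 -25.2 -23.6 -22.7]
w10 -1 826 [-27.7 -24.2 -22.3 -20.8]
w10 1 850 [-28.4 -23.9 -22.4 -21.8]
w13 -1 960 [-29.8 -25.8 -24.  -17.6]
w13 1 1024 [-30.3 -26.1 -24.3 -23.7]
```

Emit:
{"method": "servo_tool", "body": {"rows": [[-3,-5,50,0.107,0.3],[-3,-5,100,0.107,0.3],[-3,-5,140,0.107,0.3],[-3,-5,158,0.107,0.3],[-3,-5,165,0.107,0.3],[-3,-5,168,0.107,0.3],[-3,-5,168,0.107,0.3]]}}

```text
clock: 28.45
ee_pos: [351.6, 303.9, -12.3]
ee_rot: [[0.636, 0.772, -0.0], [0.772, -0.636, -0.001], [-0.001, 0.0, -1.0]]
ft_force: [-0.1, 0.3, 0.0]
gripper_width: 0.651
grasp_force: 0.0
```

```bash
python3 go.py 350.3 304.7 -13 -39.3
```

```text
t 28.45 tcp [351.6 303.9 -12.3] yaw -39.5 j [-0.95  0.72  0.18  2.35 -0.99  0.14 -0.53] w 0.651
[-0.2 -1.5  0.7] turn -0.004 or 3.138
```

Emit:
{"method": "servo_tool", "body": {"rows": [[0,-1,0.5,0,-1],[0,-1,0.5,0,-1],[0,-1,0.5,0,-1],[0,-1,0.5,0,-1],[0,-1,-20,0,-1],[0,-1,-60,0,-1],[0,-1,-105,0,-1],[0,-1,-105,0,-1]], "squeeze": 70}}

```text
clock: 29.25
ee_pos: [351.2, 307.3, 97.1]
ee_rot: [[0.634, 0.774, 0.005], [0.774, -0.634, 0.004], [0.006, 0.001, -1.0]]
ft_force: [0.6, 0.1, -1.4]
gripper_width: 0.445
grasp_force: 70.7
```

```bash
python3 go.py 590 0 95 20 565.9 -386 95 70.7
```

```text
t 29.25 tcp [351.2 307.3  97.1] yaw -39.3 j [-1.26  0.56  0.61  2.31 -0.76  0.46 -0.7 ] w 0.445
[-86.5 379.4   2.1] turn -1.035 or 2.106
[-4.004e+02  6.053e+02  6.000e-01] turn -1.92 or 1.221
```

Emit:
{"method": "servo_tool", "body": {"rows": [[-10,44,0,-0.12,-1],[-20,88,0,-0.24,-1],[-30,132,0,-0.36,-1],[-40,176,0,-0.48,-1],[-50,220,0,-0.6,-1],[-60,264,0,-0.72,-1],[-70,308,0,-0.84,-1],[-80,352,0,-0.95,-1],[-105,392,0,-1.07,-1],[-144,420,0,-1.19,-1],[-183,449,0,-1.31,-1],[-222,477,0,-1.43,-1]]}}

```text
clock: 30.45
ee_pos: [577.7, -169.5, 92.5]
ee_rot: [[-0.681, 0.732, -0.0], [0.732, 0.681, 0.001], [0.001, 0.0, -1.0]]
ft_force: [0.9, -0.3, -1.7]
gripper_width: 0.448
grasp_force: 70.7
```

```bash
python3 go.py 565.9 -386 80 70.7
```

```text
t 30.45 tcp [ 577.7 -169.5   92.5] yaw 42.9 j [ 0.12  0.61  0.11  1.99 -0.12  0.55  1.06] w 0.448
[-150.6 -156.1   12.3] turn -0.485 or 2.656
```

Emit:
{"method": "servo_tool", "body": {"rows": [[-33,-34,0,-0.12,-1],[-66,-68,0,-0.24,-1],[-99,-102,0,-0.36,-1],[-132,-136,0,-0.485,-1],[-151,-156,0,-0.485,-1],[-151,-156,0,-0.485,-1],[-151,-156,0,-0.485,-1]]}}

```text
clock: 31.15
ee_pos: [564.8, -384.8, 92.3]
ee_rot: [[-0.941, 0.337, -0.0], [0.337, 0.941, 0.001], [0.001, 0.001, -1.0]]
ft_force: [0.2, -0.3, -1.2]
gripper_width: 0.446
grasp_force: 70.7
```

```bash
python3 look.py w16; python3 go.py 565.9 -386 -4 70.7; python3 - <<'E'
from h import *
f=np.load('w16.npz');T=f['T'];P=cloud('wrist',f['d'],np.eye(4)).reshape(-1,3)
# held short bracket in tool frame: flange at z about -20..-10, x>0
for a,b,nm in((-26,-12,'flange'),(-60,-45,'walltop')):
    q=P[(P[:,2]>a)&(P[:,2]<b)&(abs(P[:,1])<21)&(P[:,0]>-20)&(P[:,0]<50)]
    if len(q)>20:
        m,s,an=cv2.minAreaRect(q[:,:2].astype(np.float32));print(nm,len(q),np.round(m,1),np.round(s,1),round(an,1),'z',np.round(np.percentile(q[:,2],[5,50,95]),1))
q=P[(P[:,2]>-26)&(P[:,2]<-12)&(abs(P[:,1])<17)&(P[:,0]>-20)&(P[:,0]<50)]
for i in range(-10,45,8):
    k=q[abs(q[:,0]-i)<4]
    if len(k):print(i,len(k),np.round(np.median(k[:,2]),1))
E
```

```text
t 31.2 tcp [ 565.4 -383.5   92.5] yaw 70.4 j [ 0.55  0.68 -0.06  1.79  0.05  0.67  1.69] w 0.45
[-1.4 -2.4 96.5] turn -0.005 or 3.136
flange 9652 [15.5  0. ] [48.7 41.7] 0.6 z [-22.1 -16.7 -15.6]
walltop 3412 [-0.9  0. ] [24.8 42. ] 0.0 z [-58.1 -51.4 -45.9]
-10 993 -20.2
-2 1090 -16.7
6 1161 -16.7
14 1203 -16.7
22 1257 -16.7
30 1324 -16.7
38 1133 -16.5
```

View pics/w16.png

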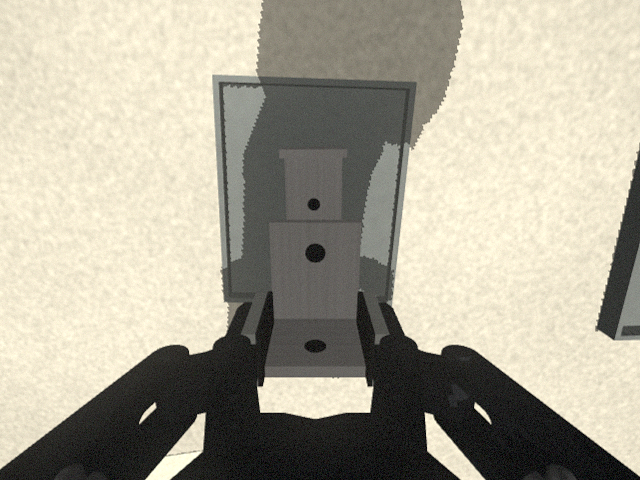

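The short bracket is held level with its dot at (315,253), in line behind the long one (flange dot (314,204), wall at (313,152)). I'll fix the relative offset from this same view.

```bash
python3 - <<'E'
from h import *
f=np.load('w16.npz');T=f['T'];Q=cloud('wrist',f['d'],np.eye(4)).reshape(-1,3);W=cloud('wrist',f['d'],T).reshape(-1,3)
k=(W[:,2]>41)&(W[:,2]<47)&(Q[:,0]>45)&(abs(Q[:,1])<35)
m,s,a=cv2.minAreaRect(Q[k][:,:2].astype(np.float32));print('long wall top, tool xy',len(Q[k]),m,s,a,np.median(W[k][:,2]))
k=(abs(W[:,2]-9)<1.7)&(Q[:,0]>35)&(abs(Q[:,1])<27)
m,s,a=cv2.minAreaRect(Q[k][:,:2].astype(np.float32));print('long flange visible',len(Q[k]),m,s,a)
k=(Q[:,2]>-18.5)&(Q[:,2]<-15)&(abs(Q[:,1])<19.5)&(Q[:,0]>0)&(Q[:,0]<50)
print('short tip x',np.percentile(Q[k][:,0],99.5))
E
```

```text
long wall top, tool xy 605 (64.51061248779297, -0.6454620361328125) (39.749671936035156, 5.118974208831787) 89.5133285522461 44.02378305002358
long flange visible 2066 (70.12178039550781, -0.8974685668945312) (70.85452270507812, 51.534210205078125) 1.018372893333435
short tip x 39.496839395669674
```

Emit:
{"method": "servo_tool", "body": {"rows": [[0,-0.6,40,-0.008,-1],[0,-0.6,70,-0.008,-1],[0,-0.6,84,-0.008,-1],[0,-0.6,88,-0.008,-1],[0,-0.6,88,-0.008,-1],[0,-0.6,88,-0.008,-1],[0,-0.6,88,-0.008,-1]]}}

```text
clock: 31.9
ee_pos: [565.9, -385.9, 6.5]
ee_rot: [[-0.944, 0.329, 0.002], [0.329, 0.944, -0.001], [-0.002, -0.0, -1.0]]
ft_force: [-0.1, 0.8, -0.3]
gripper_width: 0.445
grasp_force: 70.7
```

```bash
python3 -c "
import numpy as np;print(np.load('w16.npz')['T'][:3,3].round(1))"; python3 go.py 565.5 -384.2 -2.7 70.7; python3 look.py w17; python3 - <<'E'
from h import *
f=np.load('w17.npz');T=f['T'];Q=cloud('wrist',f['d'],np.eye(4)).reshape(-1,3);W=cloud('wrist',f['d'],T).reshape(-1,3)
k=(W[:,2]>41)&(W[:,2]<47)&(Q[:,0]>45)&(abs(Q[:,1])<35)
m,s,a=cv2.minAreaRect(Q[k][:,:2].astype(np.float32));print('long wall',len(Q[k]),m,s,a)
k=(abs(Q[:,2]+16.7)<1.5)&(abs(Q[:,1])<19.5)&(Q[:,0]>0)&(Q[:,0]<50)
print('short tip x',np.percentile(Q[k][:,0],99.5))
for lo in(10,25,):
  k=(abs(Q[:,2]+16.7)<1.5)&(abs(Q[:,1])<26)&(Q[:,0]>lo)&(Q[:,0]<lo+12);print('short y',np.percentile(Q[k][:,1],[1,99]))
E
```

```text
[ 564.8 -384.8   92.3]
t 31.9 tcp [ 565.9 -385.9    6.5] yaw 70.8 j [ 0.55  0.8  -0.05  1.82  0.07  0.52  1.69] w 0.445
[1.  1.5 9.2] turn 0.002 or -3.14
long wall 1695 (66.12592315673828, 0.6103572845458984) (5.046759128570557, 40.01327896118164) 0.00017220248992089182
short tip x 39.539790654441674
short y [-18.93743826  20.17064891]
short y [-18.91969859  20.26421972]
```

Emit:
{"method": "servo_tool", "body": {"rows": [[1,0,3,0,-1],[1,0,6,0,-1],[1,0,7.5,0,-1],[1,0,8.5,0,-1],[1,0,8.5,0,-1]]}}

```text
clock: 32.45
ee_pos: [564.1, -385.3, -2.7]
ee_rot: [[-0.944, 0.329, -0.0], [0.329, 0.944, -0.0], [0.0, -0.0, -1.0]]
ft_force: [-2.4, 1.5, 8.4]
gripper_width: 0.446
grasp_force: 71.8
```

Contact at 8 N, at the expected height. Release and look.

Emit:
{"method": "servo_tool", "body": {"rows": [[0,0,0,0,0],[0,0,0,0,0.3],[0,0,0,0,0.3],[0,0,0,0,0.3],[0,0,-30,0,0.3],[0,0,-75,0,0.3],[0,0,-120,0,0.3],[0,0,-160,0,0.3],[0,0,-160,0,0.3],[0,0,-160,0,0.3]]}}

```text
clock: 33.45
ee_pos: [564.5, -385.5, 157.5]
ee_rot: [[-0.944, 0.329, 0.002], [0.329, 0.944, -0.001], [-0.002, -0.0, -1.0]]
ft_force: [0.7, -0.6, -0.8]
gripper_width: 0.649
grasp_force: 0.0
```

```bash
python3 look.py w18; python3 - <<'E'
from h import *
f=np.load('w18.npz');T=f['T'];Q=cloud('wrist',f['d'],np.eye(4)).reshape(-1,3);W=cloud('wrist',f['d'],T).reshape(-1,3)
r=lambda k:(len(Q[k]),)+tuple(np.round(v,1) for v in cv2.minAreaRect(Q[k][:,:2].astype(np.float32)))
b=(abs(Q[:,1])<35)
print('long wall',r(b&(abs(W[:,2]-44)<2.5)&(Q[:,0]>40)))
print('short wall',r(b&(abs(W[:,2]-49)<2.5)&(abs(Q[:,0])<30)))
print('short flange',r(b&(abs(W[:,2]-14)<1.8)&(Q[:,0]>-10)&(Q[:,0]<48)&(abs(Q[:,1])<28)))
for x in(0,10,20,30):
  k=(abs(Q[:,0]-x)<4)&(abs(Q[:,1])<15)&(W[:,2]<30);print(x,np.round(np.median(W[k][:,2]),1))
p,d=bot.read_camera('top');cv2.imwrite('pics/end.png',cv2.resize(cv2.convertScaleAbs(p[120:350,140:540],alpha=1.6),None,fx=2,fy=2,interpolation=cv2.INTER_CUBIC))
E
```

```text
long wall (360, array([64.8,  0.5]), array([39.4,  4.6]), np.float64(90.0))
short wall (294, array([-9.3,  0.9]), array([ 5. , 39.5]), np.float64(0.2))
short flange (2329, array([16.2,  0.7]), array([39.9, 47.5]), np.float64(89.7))
0 14.1
10 14.2
20 14.1
30 14.1
```

View pics/w18.png

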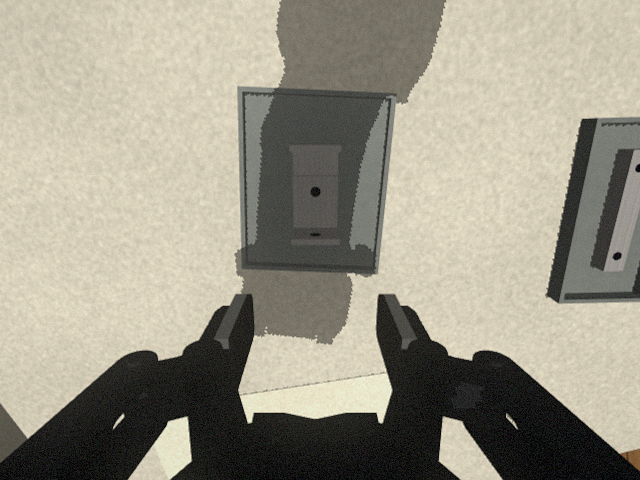

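View pics/end.png

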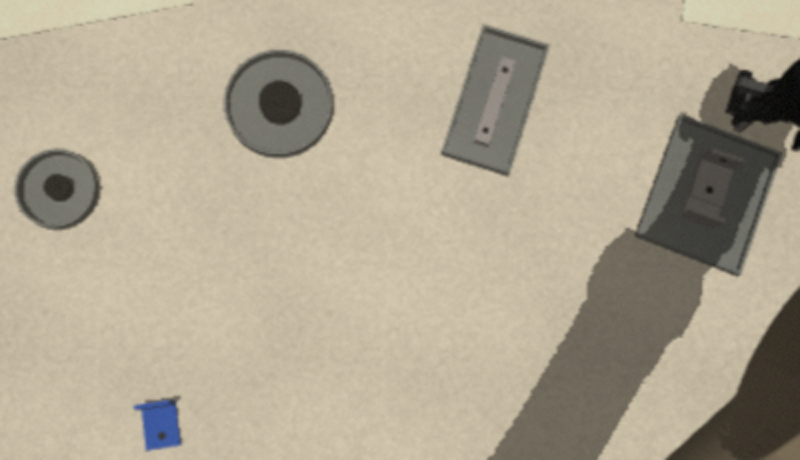

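The views show both plugs in their tubs, at (280,102) and (59,187), and the bar in the slim tray at (494,101). The bracket pile is in the broad tray at (712,186), with the walls at opposite ends and level at 14 mm. The blue bracket is untouched.

```bash
python3 -c "
from cell import bot
print(bot.finish_job())"
```

```text
the job is handed in; nothing more can be done
None
```

The job is handed in: both plugs, the bar and the bracket pile are in place as asked, placed in order by about 34 s, with the blue look-alike untouched; the verdict was not reported back.

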